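# Scoop ceramic beads from the organiser into the glass dish

## Robot

A 6-joint arm with a two-finger parallel gripper is mounted at the origin on the work surface. World frame = base frame: x ahead of the robot, y to its left, z up, the work surface at z = 0. Lengths are in m, angles in degrees, forces in N, time in s.
With the tool pointing down it reaches from about 0.25 to 0.725 m from the base axis. Payload 9.7 kg.
Tool frame: the origin (TCP) lies at the very end of the fingers, on their centre line; the grasp point (between the pads) lies 19 mm behind it; z points along the fingers, y is the line along which they close (so a half turn about z gives the same grasp; the last joint's range is limited). The gripper opens to 85 mm and grips with 20 to 120 N. Pads are 22 mm wide; open, the fingers measure 114 mm over their backs; the gripper's body (76 mm by 85 mm) begins 54 mm behind the grasp point. The pads swing forward as they close: fully open they stand 13 mm farther back than shut.
Start: joints at [74.485, 4.979, 10.078, 95.1, 0, 90], TCP at [0.147, 0.53, 0.231] pointing down, gripper open.
Joint ranges: [-179.16, 179.16], [-48.56, 103.87], [-65.8, 70.77], [-126.05, 130.52], [-82.76, 87.17], [-180, 180]. Speed limits (degrees/s): [127.2, 127.2, 147.25, 180, 180, 180].

## Interface

Orientations are given as [roll, pitch, yaw] about the fixed x, y, z axes, in that order (R = Rz(yaw) Ry(pitch) Rx(roll)).
In Python, from workcell import bot gives the robot as it stands.
- The arm moves only by the tool step_arm, never from a script. Its argument "targets" is a list of rows, each a list of 3 entries, a list of its own where there are three numbers: the opening, from 0 (shut) to 1 (fully open), then the shift along the world's x, y, z in mm, then the turn, a rotation vector about the world's x, y, z in rad. In form: [[grip, [tx, ty, tz], [wx, wy, wz]], ...]. A call has 1 to 8 rows; each row is the pose to reach, as a shift and turn from the pose commanded when the call began; what a row does not reach only later rows make up. A row lasts 1/10 s, in which the tool goes at most 50 mm and 8.59 degrees, less where a joint would pass 70% of its speed; a pose out of reach is approached as far as the arm can. A call with a gripper value outside its range is refused whole. The fingers move at their own pace and stop on an object; "force" is the grip in N (left out, the last holds). Time passes only in rows, so rows that repeat a pose let the fingers close. It gives the time, the measured TCP pose, the force, the opening and the grip force at its end, in the units of the state.
- bot.get_obs(): the state, without advancing time (a new reading comes with each control period).
- bot.camera(name): name is "scene" or "top" or "wrist"; returns (picture, depth): 384x512x3 uint8, red, green, blue; 384x512 float32, m along the optical axis (not along the pixel's ray), 0 where there is no reading.
- bot.camera_params(name): a dict with "K" (3x3 intrinsics, pixels), "R" (3x3) and "t" (3): a world point X has camera coordinates R X + t. Camera axes: x right, y down, z forward; pixel columns grow to the right and rows downward; lengths in m; the calibration is good to about 2 mm. A picture is of the moment at which its call begins: read the wrist's pose just before it. camera_params takes no time and is no camera call; for the wrist camera it gives the pose at the moment of the call.
- bot.job_done(): hands the job in; it is judged then, once.
The state is a dict: "time": time; "q": joint angles; "qd": joint speeds; "joint_efforts": joint torques, N m; "ee_pos": TCP position; "tcp_rot": TCP orientation; "wrist_force": force on the tool from outside, world axes, zero at the start; "torque": the same for the moment, N m; "opening": finger opening in m; "grasp_force": force on a finger pad.
Only numpy, scipy, OpenCV 4.12 (cv2) and the standard library are available. Lean on these libraries where they do the work, as an engineer would, in place of code of your own. Each camera call takes 0.05 s, during which the arm holds its last target. There are 200 camera calls.

## Task

Slide the bead organiser's lid fully open and, with the scoop, move all five ceramic beads from their compartment into the glass dish: tip them in gently from just above it, never touch them with the fingers, and leave none anywhere else. Then lay the scoop back in the wooden tray with its blade flat on the tray's floor. Leave the dish and the other things on the bench where they stand.

Things in the scene. Friction and masses are not known exactly. Their poses are not given: they have to be found in the camera images.
- organiser: White plastic bead organiser, fixed to the bench, 290 mm long (x) x 106 mm wide (y) x 43 mm high; origin at the centre of its underside, z up. Long bead compartment at its -x end (see compartment), two small ones at its +x end that stay under the lid. Back end wall (-x) 5 mm thick, 43 mm high; side walls 7 mm thick, 43 mm high; cross wall at x = +45 to +49 mm, 35 mm high.
- compartment (a point): Centre of the long bead compartment's floor (organiser x = -47.5 mm, 6 mm above the bench), axes as the organiser's. The compartment is 185 mm long (x) and 92 mm wide (y); its +x end is the cross wall, 92.5 mm from this point. At the start the beads lie between x = +10 mm and that wall; the half towards the back end wall is empty.
- lid (a joint): Sliding lid (clear plate 283 x 97 x 3 mm, top face 39.5 mm above the bench, in grooves of the side walls). Value in m along the organiser's +x: 0 closed, 0.195 fully open at its stop; then the bead compartment is wholly uncovered, the lid's back edge at organiser x = +56 mm, the rest sticking out past the +x end. Starts 0 to 0.03 open. About 2 N friction; stays where left.
- lid_grip (a point): Top centre of the blue grip bar on the lid: 14 mm thick along the sliding direction, 60 mm wide across it, 22 mm high above the lid; this point is 61.5 mm above the bench, 40 mm from the lid's back (-x) edge. Moves with the lid.
- scoop: Stainless scoop, wooden handle, 0.16 kg, lying in the tray on its blade. Origin: centre of the blade's underside; x to the open nose, z up. Blade 82 mm long (x -41 to +41 mm), 80 wide outside, 76 inside, floor 2 mm, 1.3 at the nose; side and back walls 28 mm high, sides sloping down to 3 at x +33. Handle rises backwards at 35 degrees from the back wall, ending at x -139, z 87 mm.
- scoop_grip (a point): Middle of the scoop's wooden handle, on its axis: 105 mm behind (x) and 63 mm above (z) the scoop's origin; same axes as the scoop. The wooden part is 92 mm long, 18 mm wide (y, flat sides) and 20 mm thick, sloping 35 degrees.
- tray: Wooden tray, fixed to the bench, 260 mm (x) x 160 mm (y) x 18 mm high, walls 9 mm; inner floor 242 x 142 mm, 9 mm above the bench. Origin at the centre of its underside. The scoop lies in it at the start, blade flat, nose towards the tray's +x end.
- dish: Round open glass dish, pale green, loose, 0.38 kg: 160 mm across at the rim, 45 mm high, walls 4 mm, flat inner floor 5 mm above the bench and about 120 mm across. Origin at the centre of its underside.
- bead1: Round glazed ceramic bead 1 of 5, blue, 24 mm across, 14 g, slick; it rolls. Origin at its centre (its axes turn with it).
- bead2: Round glazed ceramic bead 2 of 5, terracotta, 24 mm across, 14 g, slick; it rolls. Origin at its centre (its axes turn with it).
- bead3: Round glazed ceramic bead 3 of 5, yellow, 24 mm across, 14 g, slick; it rolls. Origin at its centre (its axes turn with it).
- bead4: Round glazed ceramic bead 4 of 5, teal, 24 mm across, 14 g, slick; it rolls. Origin at its centre (its axes turn with it).
- bead5: Round glazed ceramic bead 5 of 5, white, 24 mm across, 14 g, slick; it rolls. Origin at its centre (its axes turn with it).
- ring_cone: Bystander: white ceramic ring cone, 96 mm high, foot 72 mm across, loose. Origin at the centre of its underside.
- crimper: Bystander: stainless crimping tool (pliers) with blue handles, lying flat, about 165 mm long, 14 mm high, loose. Origin under its pivot, x towards the jaws, which end 50 mm ahead; handles end 115 mm behind.
- jar: Bystander: closed glass jar of beads with brass cap, 65 mm across, 82 mm high, loose. Origin at the centre of its underside.
There are look-alikes about, which are no part of the job. Of the things that look like the scoop, the middle-sized one is meant.

How it is judged (in metres and radians):
On the way, in this order (a step that is already met when the one before it is completed fails the run):
1. the organiser's lid is fully open (value of joint lid above 0.185 m), for 0.1 s.
2. beads lie in the scoop, lifted clear of the organiser (((x of bead1 in the frame of scoop between -0.041 and 0.045 m and y of bead1 in the frame of scoop between -0.04 and 0.04 m and z of bead1 in the frame of scoop between 0.005 and 0.06 m and height (world z) of bead1 above 0.06 m) or (x of bead2 in the frame of scoop between -0.041 and 0.045 m and y of bead2 in the frame of scoop between -0.04 and 0.04 m and z of bead2 in the frame of scoop between 0.005 and 0.06 m and height (world z) of bead2 above 0.06 m) or (x of bead3 in the frame of scoop between -0.041 and 0.045 m and y of bead3 in the frame of scoop between -0.04 and 0.04 m and z of bead3 in the frame of scoop between 0.005 and 0.06 m and height (world z) of bead3 above 0.06 m) or (x of bead4 in the frame of scoop between -0.041 and 0.045 m and y of bead4 in the frame of scoop between -0.04 and 0.04 m and z of bead4 in the frame of scoop between 0.005 and 0.06 m and height (world z) of bead4 above 0.06 m) or (x of bead5 in the frame of scoop between -0.041 and 0.045 m and y of bead5 in the frame of scoop between -0.04 and 0.04 m and z of bead5 in the frame of scoop between 0.005 and 0.06 m and height (world z) of bead5 above 0.06 m))), for 0.2 s.
3. all five beads are in the glass dish (horizontal distance between each of bead1, bead2, bead3, bead4, bead5 and dish below 0.078 m and z of bead1 in the frame of dish between 0 and 0.06 m and z of bead2 in the frame of dish between 0 and 0.06 m and z of bead3 in the frame of dish between 0 and 0.06 m and z of bead4 in the frame of dish between 0 and 0.06 m and z of bead5 in the frame of dish between 0 and 0.06 m), for 0.2 s.
At the end, for the whole second after the job is handed in: All five beads rest in the glass dish; the lid is open 180 mm or more; the scoop lies still, released, in the wooden tray, blade flat on its floor (within 4 degrees and 4 mm); the dish stands level and still (all of step 3 and linear speed of each of bead1, bead2, bead3, bead4, bead5 below 0.05 m/s and value of joint lid above 0.18 m and z of scoop in the frame of tray between 0.006 and 0.013 m and angle between scoop's own z axis and vertical below 0.07 rad and x of scoop in the frame of tray between -0.13 and 0.13 m and y of scoop in the frame of tray between -0.08 and 0.08 m and linear speed of each of scoop, dish below 0.02 m/s and angle between dish's own z axis and vertical below 0.05 rad); the robot touches nothing.
It fails at once if a bead is touched by the gripper's fingers (contact force between the fingers and bead1 above 0.3 N or contact force between the fingers and bead2 above 0.3 N or contact force between the fingers and bead3 above 0.3 N or contact force between the fingers and bead4 above 0.3 N or contact force between the fingers and bead5 above 0.3 N).
It fails at once if a bead is dropped or flung: it moves faster than 2 m/s (a fall of about 200 mm) (linear speed of any of bead1, bead2, bead3, bead4, bead5 above 2 m/s).
It fails at once if the glass dish is pushed more than 25 mm or tipped more than 15 degrees (distance of dish from where it was at the start of the episode above 0.025 m or angle between dish's own z axis and vertical above 0.26 rad).
It fails at once if the ring cone, crimping tool or jar is moved more than 20 mm or tipped (distance of any of ring_cone, crimper, jar from where it was at the start of the episode above 0.02 m or angle between any of ring_cone, crimper, jar's own z axis and vertical above 0.3 rad).
It also fails if it takes over 72 s, if anything falls off the work surface, if the arm or the gripper's body presses on something with over 40 N, if the wrist force passes 120 N, or if a joint passes its speed limit or range.

## Working session

There is one attempt and no reset: what is moved stays moved. The work goes in short steps, Python scripts to look and compute and a tool call to move; the robot and the scene stay as the last step left them, time stands still between calls to the robot, and variables do not carry over. Pictures are saved under pics/ and viewed, at most 10 in all, crops included, and the job is handed in when it is done.

Besides the shell and the picture viewer there is one more tool, called after "Request:" as name(argument=value, ...), one argument or row to a line, values as JSON. step_arm: Moves the arm, as the interface text tells. Its arguments: {"type":"object","properties":{"targets":{"type":"array","items":{"type":"array"}},"force":{"type":"number"}},"required":["targets"]}

```bash
mkdir -p pics
python3 - <<'E'
from workcell import bot
import cv2,numpy as np
o=bot.get_obs();print({k:np.round(v,3).tolist() for k,v in o.items()})
for n in ["scene","top"]:
    p,d=bot.camera(n);c=bot.camera_params(n)
    np.savez(n+"0.npz",p=p,d=d,**c)
    cv2.imwrite(f"pics/{n}0.png",cv2.resize(p[:,:,::-1],(768,576),interpolation=cv2.INTER_CUBIC))
    print(n,np.round(c["K"],1).tolist(),np.round(-c["R"].T@c["t"],3),np.round(c["R"],2).tolist())
E
```

```text
{'time': 0.0, 'q': [74.484, 5.01, 10.034, 95.1, -0.0, 90.001], 'qd': [-0.045, -0.035, 0.031, -0.003, -0.008, -0.08], 'joint_efforts': [-0.001, -52.038, 46.481, 0.016, -0.0, 0.0], 'ee_pos': [0.147, 0.53, 0.231], 'tcp_rot': [-179.924, 0.0, 164.483], 'wrist_force': [0.223, 0.949, -0.02], 'torque': [0.015, 0.012, 0.017], 'grasp_force': 0.0, 'opening': 0.085}
scene [[484.6, 0.0, 251.5], [0.0, 484.6, 193.7], [0.0, 0.0, 1.0]] [ 1.293 -0.635  0.841] [[0.45, 0.89, 0.02], [0.57, -0.27, -0.78], [-0.69, 0.36, -0.63]]
top [[439.2, 0.0, 253.9], [0.0, 439.2, 191.3], [0.0, 0.0, 1.0]] [ 0.235 -0.203  1.16 ] [[0.06, -1.0, -0.0], [-0.97, -0.06, -0.21], [0.21, 0.02, -0.98]]
```

View pics/top0.png

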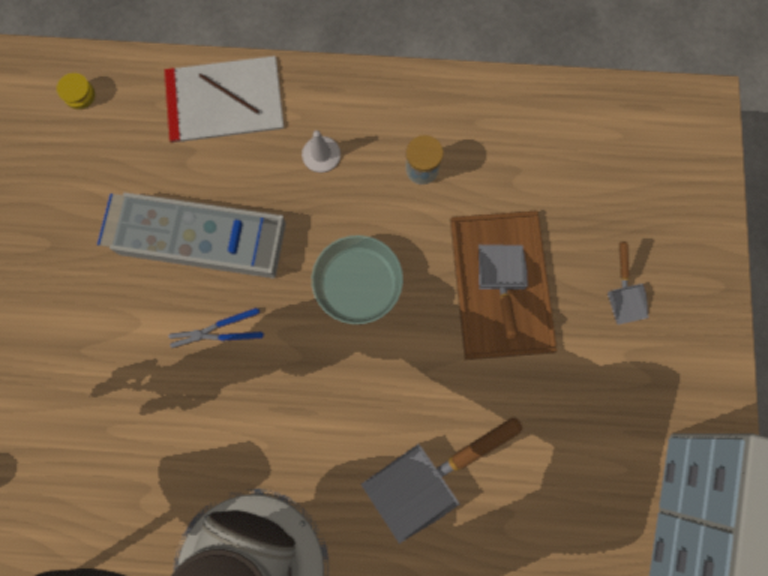

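View pics/scene0.png

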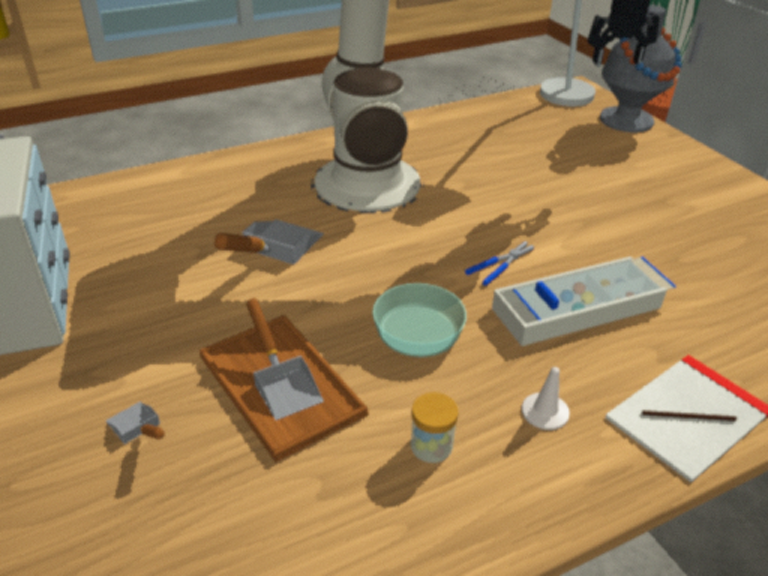

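In the top view (768 px scale) there are three scoops: large at (410,490), small at (628,290), and one lying in the wooden tray at (502,268). The one in the tray is the middle-sized one. The organiser is at (195,235) with its +x end to the left, the grip bar is at (235,237) and the dish at (357,280). I'll confirm the scoop in a crop and measure.

```bash
cat > h.py <<'E'
import numpy as np,cv2
class V:
    def __init__(s,n,p,d,K,R,t): s.n,s.p,s.d,s.K,s.R,s.t=n,p,d,K,R,t; s.c=-R.T@t; s.hsv=cv2.cvtColor(p,cv2.COLOR_RGB2HSV)
    def ray(s,uv,z):
        uv=np.atleast_2d(uv).astype(float); r=np.c_[uv,np.ones(len(uv))]@np.linalg.inv(s.K).T@s.R
        return s.c+r*((z-s.c[2])/r[:,2])[:,None]
    def pts(s):
        v,u=np.mgrid[:384,:512]; r=np.stack([u,v,np.ones_like(u)],-1)@np.linalg.inv(s.K).T*s.d[...,None]
        return (r-s.t)@s.R
    def proj(s,X):
        c=np.atleast_2d(X)@s.R.T+s.t; q=c@s.K.T; return q[:,:2]/q[:,2:]
def load(n):
    f=np.load(n+"0.npz"); return V(n,f['p'],f['d'],f['K'],f['R'],f['t'])
def snap(n):
    from workcell import bot
    c=bot.camera_params(n); p,d=bot.camera(n); return V(n,p,d,c['K'],c['R'],c['t'])
def big(m):
    c,_=cv2.findContours(m.astype(np.uint8),cv2.RETR_EXTERNAL,cv2.CHAIN_APPROX_NONE); return max(c,key=cv2.contourArea)[:,0,:]
def rect(X):
    r=cv2.minAreaRect((X[:,:2]*1000).astype(np.float32)); return np.round(r[0],1),np.round(r[1],1),round(r[2],1)
E
cat > m.py <<'E'
from h import *
for n in ["top","scene"]:
    v=load(n);P=v.pts();ok=v.d>0;z=P[...,2];x=P[...,0];y=P[...,1]
    h,s,val=[v.hsv[...,i].astype(int) for i in range(3)]
    print(n)
    if n=="top":
        for nm,(u0,v0,u1,v1) in dict(org=(60,120,200,190),dish=(200,150,275,220),tray=(295,130,375,245),cone=(195,80,235,118),jar=(265,85,300,125),crimp=(105,200,180,235)).items():
            zz=z[v0:v1,u0:u1];print(nm,"z pct",np.round(np.percentile(zz[ok[v0:v1,u0:u1]],[2,25,50,75,90,98]),3))
    W=lambda a,b,c,d:(x>a)&(x<b)&(y>c)&(y<d)
    bl=(h>100)&(h<130)&(s>120)
    nn,l,st,ce=cv2.connectedComponentsWithStats(bl.astype(np.uint8))
    for i in range(1,nn):
        if st[i,4]>8: 
            m=l==i; q=P[m&ok]; print("blue",ce[i].round(1),st[i,4],"depthpts",np.median(q,0).round(4), "z61.5",rect(v.ray(np.argwhere(m)[:,::-1],.0615)))
    g=(h>60)&(h<95)&(s>40)
    c=big(g); print("dish",c.mean(0).round(), rect(v.ray(c,.045)), cv2.minEnclosingCircle((v.ray(c,.045)[:,:2]*1000).astype(np.float32)))
E
python3 m.py
python3 - <<'E'
import cv2,sys;sys.path.insert(0,'.')
from h import *
v=load("top");w=load("scene")
a=cv2.resize(v.p[130:250,280:450],None,fx=4.4,fy=4.4,interpolation=cv2.INTER_CUBIC)[:,:,::-1]
cv2.imwrite("pics/crop1.png",a)
b=cv2.resize(v.p[115:190,60:200],None,fx=5.6,fy=5.6,interpolation=cv2.INTER_CUBIC)[:,:,::-1]
cv2.imwrite("pics/crop2.png",b)
E
```

```text
top
org z pct [-0.005 -0.001  0.004  0.039  0.041  0.045]
dish z pct [-0.005 -0.001  0.002  0.006  0.03   0.045]
tray z pct [-0.005 -0.     0.007  0.01   0.016  0.062]
cone z pct [-0.005 -0.002  0.001  0.006  0.023  0.079]
jar z pct [-0.005 -0.001  0.003  0.079  0.082  0.084]
crimp z pct [-0.005 -0.002 -0.     0.002  0.01   0.014]
blue [156.2 157.4] 114 depthpts [0.5499 0.0754 0.0595] z61.5 (array([548.8,  75. ]), array([13.8, 57.9]), 84.6)
blue [158.2 211.3] 93 depthpts [0.4155 0.0663 0.0112] z61.5 (array([407.6,  53.7]), array([ 8.2, 72. ]), 22.6)
blue [160.2 223.7] 90 depthpts [0.3828 0.0563 0.0106] z61.5 (array([376.1,  45.9]), array([ 7.9, 70.6]), 7.0)
dish [140. 151.] (array([569.1, 125.1]), array([20.1, 17.6]), 31.9) ((569.2964477539062, 125.22238159179688), 10.289298057556152)
scene
blue [451.3  38.5] 22 depthpts [0.0624 0.8137 0.1824] z61.5 (array([-171.6, 1087.9]), array([ 12.3, 121.2]), 45.7)
blue [430.6  47.1] 47 depthpts [0.0741 0.7057 0.172 ] z61.5 (array([-130.5,  929.2]), array([32.1, 87.7]), 82.3)
blue [321.1 176.5] 77 depthpts [0.3885 0.0562 0.0114] z61.5 (array([444.2,  13.2]), array([13.5, 76.2]), 9.8)
blue [329.6 182.4] 62 depthpts [0.4238 0.0609 0.0112] z61.5 (array([474.7,  21.9]), array([ 9.7, 78.7]), 23.9)
blue [364.4 196.4] 140 depthpts [0.559  0.0716 0.0587] z61.5 (array([563.2,  68.2]), array([23.9, 69.4]), 87.6)
blue [350.7 202.6] 33 depthpts [0.5479 0.0386 0.0411] z61.5 (array([567.9,  21.6]), array([ 4. , 79.8]), 84.7)
dish [280. 212.] (array([ 503.4, -153.9]), array([141.9, 177.3]), 62.3) ((504.79766845703125, -151.32763671875), 89.8141860961914)
```

View pics/crop1.png

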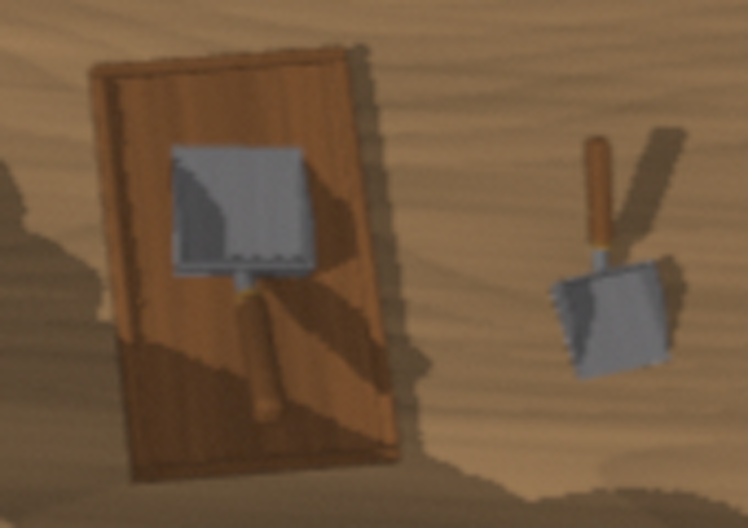

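View pics/crop2.png

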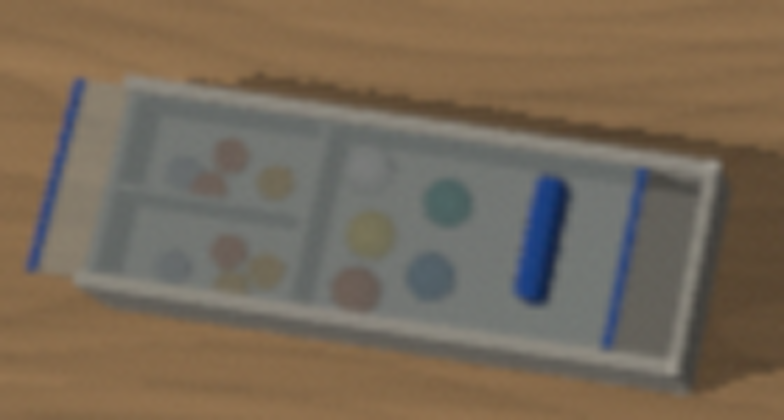

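The tray scoop in crop1 (blade 172..312 px wide, about twice the small one) is the middle-sized one, lying nose up in the image. Crop2 shows the organiser rim corners at (128,78), (718,160), (672,372), (78,280), and the lid slightly open.

```bash
cat > m2.py <<'E'
from h import *
v=load("top")
R=lambda l,s,o,z:(v.ray(np.array(l)/s+np.array(o)-.5*(1-1/s),z)*1000).round(1)[:,:2]
tr=R([(95,67),(345,47),(398,460),(133,480)],4.4,(280,130),.018)
d=lambda a,b:(np.linalg.norm(b-a).round(1),np.degrees(np.arctan2(*(b-a)[::-1])).round(2))
print("tray",tr.tolist(),tr.mean(0),[d(tr[3],tr[0]),d(tr[2],tr[1]),d(tr[1],tr[0]),d(tr[2],tr[3])])
og=R([(128,78),(718,160),(672,372),(78,280)],5.6,(60,115),.043)
print("org",og.tolist(),og.mean(0),[d(og[1],og[0]),d(og[2],og[3]),d(og[1],og[2]),d(og[0],og[3])])
le=R([(643,170),(607,348)],5.6,(60,115),.0395);print("lid edge",le.tolist(),le.mean(0))
bd=R([(368,163),(447,203),(371,233),(357,289),(431,277)],5.6,(60,115),.018);print("beads",bd.tolist())
no=R([(172,147),(302,147)],4.4,(280,130),.011);bk=R([(174,266),(313,263)],4.4,(280,130),.037);he=R([(268,413)],4.4,(280,130),.096-.008);hb=R([(243,285)],4.4,(280,130),.04)
print("scoop nose",no.tolist(),no.mean(0),d(no[1],no[0]),"back",bk.tolist(),bk.mean(0),d(bk[1],bk[0]),"handle",he,hb)
P=v.pts();h,s,val=[v.hsv[...,i].astype(int) for i in range(3)]
u,w=np.meshgrid(np.arange(512),np.arange(384));box=lambda a,b,c,e:(u>a)&(u<c)&(w>b)&(w<e)
mh=box(325,190,350,235)&(P[...,2]>.045);X=P[mh];print("handle depth",len(X),X.mean(0).round(4),X[X[:,2]>.085].mean(0).round(4),X[X[:,2]<.06].mean(0).round(4), np.linalg.svd((X-X.mean(0)))[2][0].round(3))
mb=box(312,155,355,200)&(s<60)
c=big(mb);print("blade rect z.02",rect(v.ray(c,.02)))
print("hsv dish",v.hsv[187,238],v.hsv[187,212])
g=box(200,150,275,220)&(h>45)&(h<95);c=big(g);X=v.ray(c,.045)[:,:2]*1000
print("dish",cv2.minEnclosingCircle(X.astype(np.float32)),rect(X))
for nm,b in dict(cone=(195,80,235,118),jar=(265,85,300,125)).items():
    m=box(*b)&(P[...,2]>.06);print(nm,P[m].mean(0).round(3))
E
python3 m2.py
```

```text
tray [[621.7, -304.6], [644.5, -458.9], [389.3, -493.6], [367.5, -337.5]] [ 505.75 -398.65] [(np.float64(256.3), np.float64(7.37)), (np.float64(257.5), np.float64(7.74)), (np.float64(156.0), np.float64(98.41)), (np.float64(157.6), np.float64(97.95))]
org [[622.0, 286.7], [598.8, -0.2], [493.9, 11.2], [520.5, 295.4]] [558.8   148.275] [(np.float64(287.8), np.float64(85.38)), (np.float64(285.4), np.float64(84.65)), (np.float64(105.5), np.float64(173.8)), (np.float64(101.9), np.float64(175.1))]
lid edge [[592.6, 35.7], [504.3, 43.6]] [548.45  39.65]
beads [[594.6, 174.4], [576.8, 133.5], [559.3, 168.5], [531.0, 171.7], [539.2, 136.8]]
scoop nose [[575.3, -354.8], [580.4, -434.8]] [ 577.85 -394.8 ] (np.float64(80.2), np.float64(93.65)) back [[494.2, -354.9], [501.3, -437.4]] [ 497.75 -396.15] (np.float64(82.8), np.float64(94.92)) handle [[ 401.6 -403.1]] [[ 484.6 -395.7]]
handle depth 238 [ 0.4303 -0.3948  0.1008] [ 0.4019 -0.3911  0.1472] [ 0.4683 -0.3958  0.0536] [ 0.194 -0.172 -0.966]
blade rect z.02 (array([ 531.4, -398.3]), array([88.2, 85.1]), 1.9)
hsv dish [ 69  35 117] [39 41 80]
dish ((490.59344482421875, -141.96725463867188), 78.1841812133789) (array([ 485866.2, -149502.2]), array([137086.8, 156308.9]), 57.8)
cone [ 0.703 -0.063  0.141]
jar [ 0.706 -0.244  0.102]
```

Request:
step_arm(
  targets=[
    [1,[50,-50,0],[0,0,0.05]],
    [1,[100,-100,0],[0,0,0.1]],
    [1,[150,-150,0],[0,0,0.183]],
    [1,[200,-200,-10],[0,0,0.183]],
    [1,[250,-260,-20],[0,0,0.183]],
    [1,[300,-320,-30],[0,0,0.183]],
    [1,[350,-390,-35],[0,0,0.183]],
    [1,[400,-450,-40],[0,0,0.183]],
  ],
)

```text
time: 0.9
ee_pos: [0.4187, 0.2356, 0.2078]
tcp_rot: [-180.0, -0.0, 175.0]
wrist_force: [0.1, 0.6, -0.1]
opening: 0.0855
grasp_force: 0.0
```

Request:
step_arm(
  targets=[
    [1,[0,0,0],[0,0,0]],
    [1,[0,0,0],[0,0,0]],
    [1,[0,0,0],[0,0,0]],
    [1,[0,0,0],[0,0,0]],
    [1,[0,0,0],[0,0,0]],
  ],
)

```text
time: 1.4
ee_pos: [0.4173, 0.2385, 0.2083]
tcp_rot: [180.0, 0.0, 175.1]
wrist_force: [0.8, -0.5, -0.0]
opening: 0.0853
grasp_force: 0.0
```

Run:
```python
from h import *
from workcell import bot
o=bot.get_obs();print(o['q'],o['ee_pos'],o['tcp_rot'],o['time'])
v=snap("wrist");print(v.c.round(3),v.R.round(2).tolist())
cv2.imwrite("pics/w1.png",cv2.resize(v.p[:,:,::-1],(768,576)))
h,s,val=[v.hsv[...,i].astype(int) for i in range(3)]
m=(h>100)&(h<130)&(s>120);nn,l,st,ce=cv2.connectedComponentsWithStats(m.astype(np.uint8))
P=v.pts()
for i in range(1,nn):
    if st[i,4]>60:
        k=l==i; top=k&(v.d>0)&(P[...,2]>.056); print(ce[i].round(),st[i,4],np.median(P[k&(v.d>0)],0).round(4),"top",rect(P[top]) if top.sum()>20 else 0)
```

```text
[ 2.97468721e+01 -4.92602981e+00 -2.38563812e+00  9.25363938e+01
  2.19648788e-03  3.46561059e+01] [0.41730406 0.23849128 0.20830796] [1.79995920e+02 2.03957070e-03 1.75090766e+02] 1.4
[0.34  0.245 0.351] [[0.08, 1.0, -0.0], [0.95, -0.08, 0.31], [0.3, -0.03, -0.95]]
[108. 159.] 497 [0.3845 0.06   0.0115] top 0
[121. 184.] 449 [0.417  0.0689 0.0115] top 0
[330. 291.] 126 [0.57   0.3163 0.04  ] top 0
[111. 280.] 72 [0.5296 0.0423 0.0402] top 0
```

View pics/w1.png

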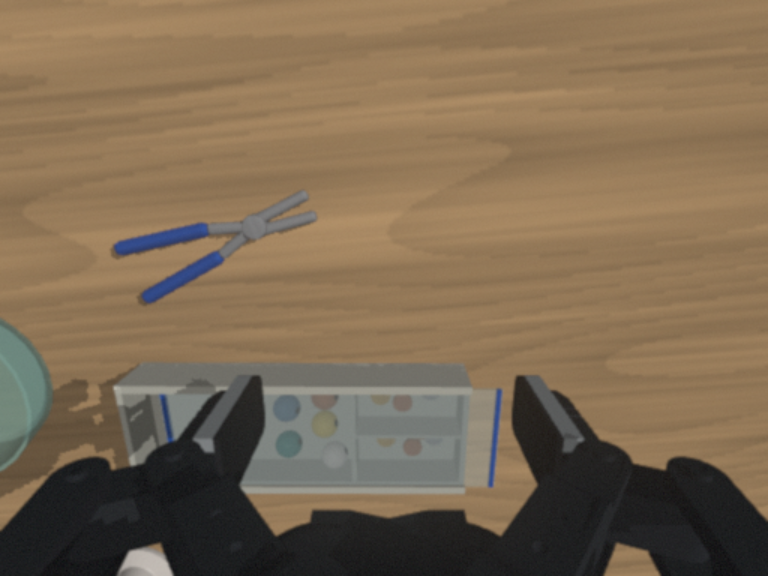

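The wrist view shows the organiser rim from (115,388) to (470,388), horizontal in the picture, so its yaw is about 85°. All five beads lie in the +x half.

Run:
```python
from h import *
v=snap("wrist")
a=v.ray(np.array([(115,388),(470,388),(465,493)])/1.5,.043)*1000;print(a.round(1)[:,:2])
x=np.array([np.cos(np.radians(85)),np.sin(np.radians(85))]);y=np.array([-x[1],x[0]])
print("centre est", (a[0,:2]+145*x-53*y).round(1),(a[1,:2]-145*x-53*y).round(1),(a[2,:2]-145*x+53*y).round(1))
e=v.ray(np.array([(167,410),(497,440)])/1.5,.0395)*1000
for c in e: print("lid edge org x",((c[:2]-[558.8,148.3])@x).round(1))
t=load("top");q=t.ray([(238,186.5)],.045);print("dish",q)
```

```text
[[497.    9.8]
 [521.2 295.9]
 [625.5 288.8]]
centre est [562.4 149.6] [561.4 146.9] [560.1 149. ]
lid edge org x -106.5
lid edge org x 170.7
dish [[ 0.48842116 -0.14256468  0.045     ]]
```

Request:
step_arm(
  targets=[
    [1,[30,-35,-20],[0,0,0]],
    [1,[60,-70,-40],[0,0,0]],
    [1,[90,-105,-60],[0,0,0]],
    [1,[115,-135,-80],[0,0,0]],
    [1,[138,-157,-98],[0,0,0]],
    [1,[138,-157,-98],[0,0,0]],
    [1,[138,-157,-130],[0,0,0]],
    [1,[138,-157,-163],[0,0,0]],
  ],
)

```text
time: 2.3
ee_pos: [0.5566, 0.0812, 0.0456]
tcp_rot: [180.0, 0.1, 175.0]
wrist_force: [-0.4, -0.2, -0.6]
opening: 0.0851
grasp_force: 0.0
```

Request:
step_arm(
  force=40,
  targets=[
    [1,[0,0,0],[0,0,0]],
    [0,[0,0,0],[0,0,0]],
    [0,[0,0,0],[0,0,0]],
    [0,[0,0,0],[0,0,0]],
    [0,[0,0,0],[0,0,0]],
    [0,[0,0,0],[0,0,0]],
  ],
)

```text
time: 2.9
ee_pos: [0.5564, 0.0805, 0.0462]
tcp_rot: [180.0, 0.1, 175.0]
wrist_force: [-1.9, 0.2, 17.4]
opening: 0.013
grasp_force: 44.1
```

Request:
step_arm(
  targets=[
    [0,[0,0,2],[0,0,0]],
    [0,[2,23,2],[0,0,0]],
    [0,[4,46,2],[0,0,0]],
    [0,[6,69,2],[0,0,0]],
    [0,[8,92,2],[0,0,0]],
    [0,[10,115,2],[0,0,0]],
    [0,[12,138,2],[0,0,0]],
    [0,[13.5,156,2],[0,0,0]],
  ],
)

```text
time: 3.7
ee_pos: [0.5702, 0.237, 0.0464]
tcp_rot: [-179.9, 0.1, 174.9]
wrist_force: [8.3, -2.6, -8.3]
opening: 0.0131
grasp_force: 41.3
```

Request:
step_arm(
  targets=[
    [0,[0.3,3,0],[0,0,0]],
    [0,[0.5,6,0],[0,0,0]],
    [0,[0.5,6,0],[0,0,0]],
  ],
)

```text
time: 4.0
ee_pos: [0.5707, 0.2427, 0.0464]
tcp_rot: [-180.0, 0.1, 175.0]
wrist_force: [7.8, 0.9, -9.1]
opening: 0.0129
grasp_force: 41.2
```

Request:
step_arm(
  targets=[
    [0,[0.1,1,-1],[0,0,0]],
    [0,[0.2,2,-1],[0,0,0]],
    [0,[0.2,3,-1],[0,0,0]],
  ],
)

```text
time: 4.3
ee_pos: [0.5708, 0.2443, 0.0463]
tcp_rot: [-179.9, 0.1, 174.9]
wrist_force: [6.2, -10.0, -0.3]
opening: 0.0128
grasp_force: 42.3
```

Request:
step_arm(
  targets=[
    [1,[0,0,0],[0,0,0]],
    [1,[0,0,0],[0,0,0]],
    [1,[0,0,0],[0,0,0]],
    [1,[0,0,40],[0,0,0]],
    [1,[0,0,90],[0,0,0]],
    [1,[0,-40,120],[0,0,0]],
    [1,[0,-80,150],[0,0,0]],
    [1,[0,-120,160],[0,0,0]],
  ],
)

```text
time: 5.1
ee_pos: [0.5707, 0.1249, 0.2101]
tcp_rot: [179.9, 0.3, 175.0]
wrist_force: [0.2, 0.5, -0.3]
opening: 0.0853
grasp_force: 0.0
```

Request:
step_arm(
  targets=[
    [1,[0,-50,0],[0,0,0.02]],
    [1,[0,-100,0],[0,0,0.04]],
    [1,[0,-150,0],[0,0,0.06]],
    [1,[0,-200,0],[0,0,0.08]],
    [1,[-10,-250,0],[0,0,0.1]],
    [1,[-20,-300,0],[0,0,0.12]],
    [1,[-30,-350,0],[0,0,0.148]],
    [1,[-40,-400,0],[0,0,0.148]],
  ],
)

```text
time: 5.9
ee_pos: [0.5302, -0.2723, 0.2065]
tcp_rot: [180.0, 0.0, -176.5]
wrist_force: [1.6, 0.9, 0.0]
opening: 0.0856
grasp_force: 0.0
```

Request:
step_arm(
  targets=[
    [1,[0,-50,0],[0,0,0]],
    [1,[0,-100,0],[0,0,0]],
    [1,[0,-120,0],[0,0,0]],
    [1,[0,-120,0],[0,0,0]],
    [1,[0,-120,0],[0,0,0]],
  ],
)

```text
time: 6.4
ee_pos: [0.5308, -0.3905, 0.2059]
tcp_rot: [180.0, -0.0, -176.6]
wrist_force: [-0.4, 0.9, 0.2]
opening: 0.085
grasp_force: 0.0
```

Run:
```python
from h import *
from workcell import bot
o=bot.get_obs();print(o['q'].round(2),o['ee_pos'].round(4),o['tcp_rot'].round(2),o['time'])
v=snap("wrist");np.savez("w2.npz",p=v.p,d=v.d,K=v.K,R=v.R,t=v.t);print(v.c.round(3))
cv2.imwrite("pics/w2.png",cv2.resize(v.p[:,:,::-1],(768,576)))
t=snap("top");np.savez("top1.npz",p=t.p,d=t.d,K=t.K,R=t.R,t=t.t)
```

```text
[-3.635e+01  2.028e+01  2.527e+01  9.504e+01  2.000e-02 -3.976e+01] [ 0.5308 -0.3905  0.2059] [ 1.7995e+02 -2.0000e-02 -1.7659e+02] 6.4
[ 0.453 -0.396  0.348]
```

View pics/w2.png

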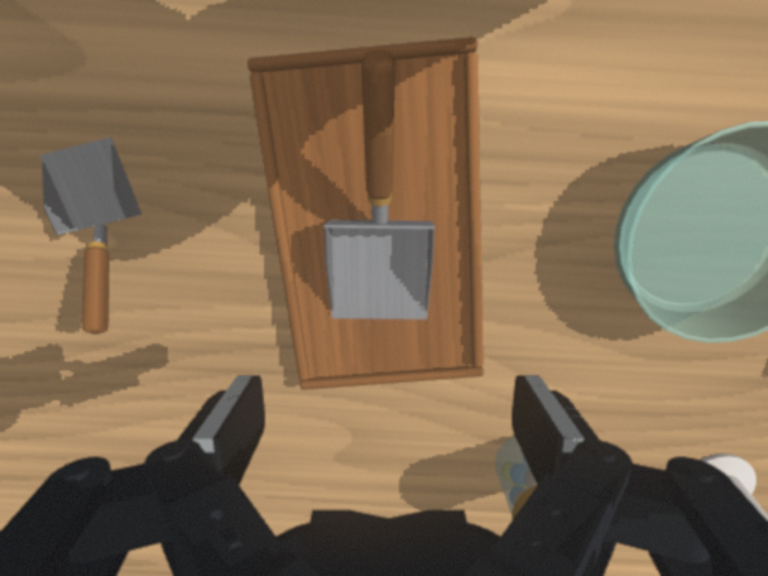

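The scoop is upright and aligned in the wrist view: nose edge (332..428, 319), back wall (326..434, 224), handle end (378,55).

Run:
```python
from h import *
f=np.load("w2.npz");v=V("w",f['p'],f['d'],f['K'],f['R'],f['t'])
for z,l in ((.0105,[(332,319),(428,318)]),(.037,[(326,223),(434,224)]),(.037,[(380,203)]),(.09,[(377,58)]),(.018,[(303,386),(482,374)])):
    a=v.ray(np.array(l)/1.5,z)[:,:2]*1000;print(z,a.round(1).tolist(),a.mean(0).round(1))
P=v.pts()
for r in (60,80,100,120):
    r=int(r/1.5); row=[P[r,c] for c in range(241,264) if v.d[r,c]>0 and P[r,c,2]>.04]; row=np.array(row); print(r,len(row),np.round(row.mean(0),4))
f=np.load("top1.npz");t=V("top",f['p'],f['d'],f['K'],f['R'],f['t'])
h,s=t.hsv[...,0].astype(int),t.hsv[...,1].astype(int)
g=np.zeros((384,512),bool);g[150:222,200:278]=1;g&=(h>55)&(h<95)&(s>25)
c=big(g);print("dish",cv2.minEnclosingCircle((t.ray(c,.045)[:,:2]*1000).astype(np.float32)))
```

```text
0.0105 [[583.7, -434.6], [578.0, -354.0]] [ 580.8 -394.3]
0.037 [[499.6, -437.4], [495.6, -359.5]] [ 497.6 -398.4]
0.037 [[483.1, -399.3]] [ 483.1 -399.3]
0.09 [[401.8, -404.5]] [ 401.8 -404.5]
0.018 [[644.4, -457.5], [623.5, -304.1]] [ 634.  -380.8]
40 21 [ 0.4045 -0.4036  0.0993]
53 22 [ 0.4134 -0.4036  0.0973]
66 20 [ 0.422  -0.4029  0.0913]
80 21 [ 0.4321 -0.4025  0.0839]
dish ((492.3725280761719, -147.78509521484375), 73.79637145996094)
```

Request:
step_arm(
  targets=[
    [1,[-48,-6,-10],[0,0,0]],
    [1,[-96,-12,-30],[0,0,0]],
    [1,[-96,-12,-70],[0,0,0]],
    [1,[-96,-12,-110],[0,0,0]],
    [1,[-96,-12,-153],[0,0,0]],
    [1,[-96,-12,-153],[0,0,0]],
    [1,[-96,-12,-153],[0,0,0]],
  ],
)

```text
time: 7.2
ee_pos: [0.4352, -0.4016, 0.0543]
tcp_rot: [180.0, -0.0, -176.5]
wrist_force: [1.1, -0.0, -0.1]
opening: 0.0854
grasp_force: 0.0
```

Request:
step_arm(
  force=100,
  targets=[
    [0,[0,0,0],[0,0,0]],
    [0,[0,0,0],[0,0,0]],
    [0,[0,0,0],[0,0,0]],
    [0,[0,0,0],[0,0,0]],
    [0,[0,0,0],[0,0,0]],
    [0,[0,0,0],[0,0,0]],
  ],
)

```text
time: 7.8
ee_pos: [0.435, -0.4028, 0.0538]
tcp_rot: [-180.0, 0.0, -176.6]
wrist_force: [-1.7, -0.2, 4.5]
opening: 0.0166
grasp_force: 97.4
```

Request:
step_arm(
  targets=[
    [0,[0,0,20],[0,0,0]],
    [0,[0,0,50],[0,0,0]],
    [0,[0,0,95],[0,0,0]],
    [0,[5,20,135],[0,0,0.1]],
    [0,[15,50,150],[0,0,0.24]],
    [0,[25,85,160],[0,0,0.38]],
    [0,[35,125,160],[0,0,0.52]],
    [0,[45,165,160],[0,0,0.66]],
  ],
)

```text
time: 8.6
ee_pos: [0.48, -0.2364, 0.2132]
tcp_rot: [-180.0, 0.0, -138.4]
wrist_force: [1.0, -0.1, -1.7]
opening: 0.0166
grasp_force: 97.9
```

Request:
step_arm(
  targets=[
    [0,[10,40,0],[0,0,0.14]],
    [0,[20,80,0],[0,0,0.28]],
    [0,[30,120,0],[0,0,0.42]],
    [0,[45,160,0],[0,0,0.56]],
    [0,[60,200,0],[0,0,0.7]],
    [0,[66,226,0],[0,0,0.765]],
    [0,[66,226,0],[0,0,0.765]],
    [0,[66,226,0],[0,0,0.765]],
  ],
)

```text
time: 9.4
ee_pos: [0.5458, -0.0113, 0.2128]
tcp_rot: [179.9, -0.0, -94.9]
wrist_force: [-0.4, -0.3, -0.8]
opening: 0.0165
grasp_force: 97.9
```

```bash
cat > pose.py <<'E'
import numpy as np
O=np.array([560.5,148.4,0]);A=np.radians(85);X=np.array([np.cos(A),np.sin(A),0]);Y=np.array([-X[1],X[0],0]);Z=np.array([0,0,1.])
def tcp(nx,nz,a,ny=0,p=(-105,44.6)):
    "TCP world mm for nose at comp x nx, height nz above comp floor, nose-down tilt a deg"
    a=np.radians(a);x,z=p[0]-41,p[1]
    return O+X*(nx-47.5+x*np.cos(a)+z*np.sin(a))+Y*ny+Z*(6+nz-x*np.sin(a)+z*np.cos(a))
if __name__=="__main__":
    for k in [(0,40,0),(0,60,25),(0,8,25),(0,1,25),(30,1,18),(60,1,12),(88,1,8),(80,12,-12),(75,60,-18)]: print(k,tcp(*k).round(1),"y-4",(tcp(*k,ny=-4)-tcp(*k)).round(1))
E
python3 pose.py
python3 - <<'E'
from h import *
from workcell import bot
o=bot.get_obs();print(o['q'].round(2),o['ee_pos'].round(4),o['tcp_rot'].round(2),o['time'],o['wrist_force'].round(1))
v=snap("wrist");np.savez("w3.npz",p=v.p,d=v.d,K=v.K,R=v.R,t=v.t)
cv2.imwrite("pics/w3.png",cv2.resize(v.p[:,:,::-1],(768,576)))
E
```

```text
(0, 40, 0) [543.6 -44.4  90.6] y-4 [ 4.  -0.3  0. ]
(0, 60, 25) [546.5 -12.  168.1] y-4 [ 4.  -0.3  0. ]
(0, 8, 25) [546.5 -12.  116.1] y-4 [ 4.  -0.3  0. ]
(0, 1, 25) [546.5 -12.  109.1] y-4 [ 4.  -0.3  0. ]
(30, 1, 18) [548.1   6.4  94.5] y-4 [ 4.  -0.3  0. ]
(60, 1, 12) [550.   27.8  81. ] y-4 [ 4.  -0.3  0. ]
(88, 1, 8) [552.   50.9  71.5] y-4 [ 4.  -0.3  0. ]
(80, 12, -12) [550.1  29.3  31.3] y-4 [ 4.  -0.3  0. ]
(75, 60, -18) [549.6  23.7  63.3] y-4 [ 4.  -0.3  0. ]
[-1.170e+00  4.100e+00  7.090e+00  9.304e+01 -2.000e-02 -8.630e+01] [ 0.5458 -0.0113  0.2128] [ 1.7995e+02 -2.0000e-02 -9.4870e+01] 9.4 [-0.4 -0.3 -0.8]
```

View pics/w3.png

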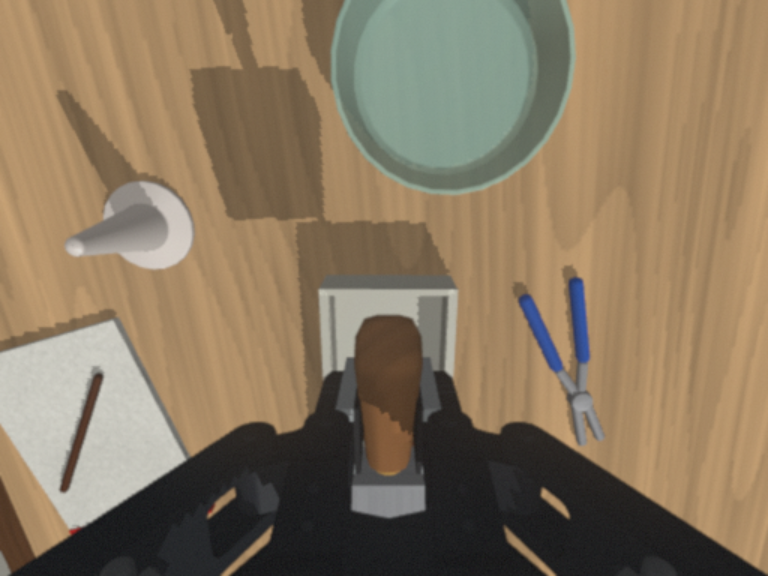

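Run:
```python
from h import *
from pose import X,Y
for n in ("scene","top"):
    v=snap(n);P=v.pts();k=(v.d>0)&(P[...,2]>.14)&(P[...,2]<.215)&(P[...,0]>.49)&(P[...,0]<.63)&(P[...,1]>.04)&(P[...,1]<.16)
    Q=P[k]*1000-np.array([545.8,-11.3,212.8]);s=np.c_[Q@X,Q@Y,Q[:,2]];print(n,len(s),np.percentile(s,[1,50,99],axis=0).round(1).tolist())
    f=s[np.abs(s[:,1])<30];f=f[(f[:,0]>75)&(f[:,0]<138)&(f[:,2]<-30)]
    if len(f)>30: c=np.polyfit(f[:,0],f[:,2],1);print("slope deg",np.degrees(np.arctan(c[0])).round(2),"z at x105",np.polyval(c,105).round(1))
    if n=="scene": cv2.imwrite("pics/s1.png",cv2.resize(v.p[100:260,230:480,::-1],None,fx=3,fy=3))
```

```text
scene 731 [[56.9, -42.1, -45.4], [95.9, -3.2, -38.6], [143.5, 41.2, -15.0]]
slope deg -1.02 z at x105 -42.0
top 25 [[51.7, -15.0, -46.5], [57.5, 2.3, -24.6], [63.8, 7.8, -16.9]]
```

Request:
step_arm(
  targets=[
    [0,[0,0,0],[-0.087,0.008,0]],
    [0,[0,0,0],[-0.174,0.015,0]],
    [0,[0,0,0],[-0.26,0.023,0]],
    [0,[0.5,-0.5,-10],[-0.347,0.03,0]],
    [0,[0.5,-0.5,-40],[-0.434,0.038,0]],
    [0,[0.5,-0.5,-75],[-0.434,0.038,0]],
    [0,[0.5,-0.5,-95],[-0.434,0.038,0]],
    [0,[0.5,-0.5,-97],[-0.434,0.038,0]],
  ],
)

```text
time: 10.35
ee_pos: [0.5449, -0.0131, 0.1134]
tcp_rot: [179.7, -25.0, -94.9]
wrist_force: [-0.4, -0.1, -1.3]
opening: 0.0166
grasp_force: 97.8
```

Request:
step_arm(
  targets=[
    [0,[0,0,-3],[0,0,0]],
    [0,[0,0,-5],[0,0,0]],
    [0,[0,0,-6],[0,0,0]],
  ],
)

```text
time: 10.65
ee_pos: [0.547, -0.0124, 0.1114]
tcp_rot: [-179.9, -24.9, -95.0]
wrist_force: [-0.3, 0.7, -1.5]
opening: 0.0162
grasp_force: 97.8
```

Request:
step_arm(
  targets=[
    [0,[0,0,-1],[0,0,0]],
    [0,[0,0,-1.5],[0,0,0]],
    [0,[0,0,-1.5],[0,0,0]],
  ],
)

```text
time: 10.95
ee_pos: [0.5464, -0.0121, 0.1089]
tcp_rot: [180.0, -25.0, -94.9]
wrist_force: [-0.4, 0.0, -0.8]
opening: 0.0167
grasp_force: 97.8
```

Run:
```python
from workcell import bot
o=bot.get_obs();print(o['ee_pos'].round(4),o['wrist_force'].round(1),o['torque'].round(2))
```

```text
[ 0.5464 -0.0121  0.1089] [-0.4  0.  -0.8] [ 0.43 -0.03  0.04]
```

Request:
step_arm(
  targets=[
    [0,[0,0,-1],[0,0,0]],
    [0,[0,0,-1],[0,0,0]],
  ],
)

```text
time: 11.15
ee_pos: [0.5465, -0.0122, 0.108]
tcp_rot: [180.0, -25.0, -94.9]
wrist_force: [-1.1, -1.5, 0.5]
opening: 0.0163
grasp_force: 98.0
```

Request:
step_arm(
  targets=[
    [0,[0,0,-1],[0,0,0]],
    [0,[0,0,-1],[0,0,0]],
  ],
)

```text
time: 11.35
ee_pos: [0.5466, -0.0125, 0.1076]
tcp_rot: [-180.0, -25.0, -94.9]
wrist_force: [-0.6, -2.8, 6.5]
opening: 0.016
grasp_force: 98.5
```

Run:
```python
from pose import *
b=tcp(0,0,25)
for k in [(10,0.4,20),(20,.4,16),(30,.4,12),(40,.4,10),(48,.4,10),(56,.4,9),(64,.4,9)]: 
    print(k,(tcp(*k)-b).round(1),(Y*np.radians(k[2]-25)).round(3))
b=tcp(64,.4,9)
for k in [(70,.4,9),(75,.4,8),(80,.4,8),(84,.4,8),(88,.4,7),(90,.4,7),(92,.4,7)]: 
    print(k,(tcp(*k)-b).round(1),(Y*np.radians(k[2]-9)).round(3))
```

```text
(10, 0.4, 20) [ 0.1  1.5 -9.9] [ 0.087 -0.008 -0.   ]
(20, 0.4, 16) [  0.5   5.4 -18.6] [ 0.156 -0.014 -0.   ]
(30, 0.4, 12) [  0.9   9.9 -27.7] [ 0.226 -0.02  -0.   ]
(40, 0.4, 10) [  1.5  17.4 -32.4] [ 0.261 -0.023 -0.   ]
(48, 0.4, 10) [  2.2  25.3 -32.4] [ 0.261 -0.023 -0.   ]
(56, 0.4, 9) [  2.8  32.1 -34.8] [ 0.278 -0.024 -0.   ]
(64, 0.4, 9) [  3.5  40.1 -34.8] [ 0.278 -0.024 -0.   ]
(70, 0.4, 9) [0.5 6.  0. ] [-0.  0.  0.]
(75, 0.4, 8) [ 0.9  9.8 -2.4] [ 0.017 -0.002 -0.   ]
(80, 0.4, 8) [ 1.3 14.8 -2.4] [ 0.017 -0.002 -0.   ]
(84, 0.4, 8) [ 1.6 18.8 -2.4] [ 0.017 -0.002 -0.   ]
(88, 0.4, 7) [ 1.9 21.7 -4.8] [ 0.035 -0.003 -0.   ]
(90, 0.4, 7) [ 2.1 23.7 -4.8] [ 0.035 -0.003 -0.   ]
(92, 0.4, 7) [ 2.2 25.7 -4.8] [ 0.035 -0.003 -0.   ]
```

Request:
step_arm(
  targets=[
    [0,[0.1,1.5,-9.9],[0.087,-0.008,0]],
    [0,[0.5,5.4,-18.6],[0.156,-0.014,0]],
    [0,[0.9,9.9,-27.7],[0.226,-0.02,0]],
    [0,[1.2,13.7,-30],[0.244,-0.022,0]],
    [0,[1.5,17.4,-32.4],[0.261,-0.023,0]],
    [0,[1.8,21.3,-32.4],[0.261,-0.023,0]],
    [0,[2.2,25.3,-32.4],[0.261,-0.023,0]],
    [0,[2.2,25.3,-32.4],[0.261,-0.023,0]],
  ],
)

```text
time: 12.15
ee_pos: [0.5489, 0.0141, 0.0746]
tcp_rot: [-180.0, -10.0, -94.9]
wrist_force: [-0.4, -1.5, 4.3]
opening: 0.0165
grasp_force: 98.3
```

Request:
step_arm(
  targets=[
    [0,[0.3,4,0],[0,0,0]],
    [0,[0.7,8,0],[0,0,0]],
    [0,[1,12,0],[0,0,0]],
    [0,[1.4,16,0],[0,0,0]],
    [0,[1.8,20,0],[0,0,0]],
    [0,[2,23,0],[0,0,0]],
    [0,[2.3,26,0],[0,0,0]],
    [0,[2.3,26,0],[0,0,0]],
  ],
)

```text
time: 12.95
ee_pos: [0.5511, 0.0398, 0.0745]
tcp_rot: [-180.0, -10.0, -94.9]
wrist_force: [-1.3, -2.1, 4.7]
opening: 0.0166
grasp_force: 98.4
```

Run:
```python
from h import *
a=snap("top").p[110:195,90:215];b=snap("scene").p[150:240,315:455]
f=lambda i:cv2.resize(i[:,:,::-1],(700,int(700*i.shape[0]/i.shape[1])),interpolation=cv2.INTER_CUBIC)
A,B=f(a),f(b);o=np.vstack([A,B]);cv2.imwrite("pics/c3.png",cv2.resize(o,None,fx=.63,fy=.63));print(o.shape)
```

```text
(926, 700, 3)
```

View pics/c3.png

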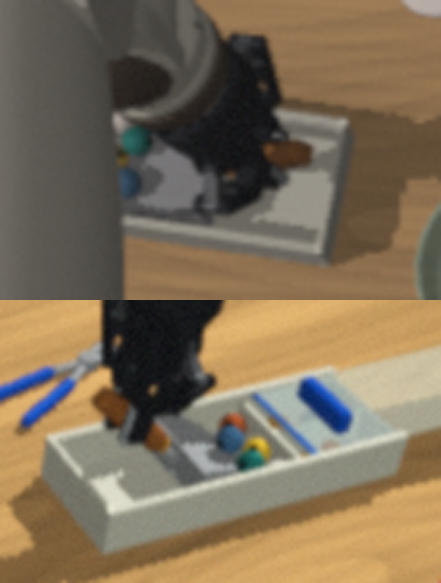

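The crop shows the scoop pushing the beads against the cross wall, with blue and teal already on or at the nose. I'll continue to the wall.

Run:
```python
from pose import *
b=tcp(74,0,10)
for k in [(82,0,8.5),(88,0,7),(91,0,6),(92,0,6)]: 
    print(k,(tcp(*k)-b).round(1),(Y*np.radians(k[2]-10)).round(3))
b=tcp(91,0,6)
for k in [(91,1,3),(91,4,0),(90,8,-4),(89,13,-8),(88,18,-12),(87,24,-16),(86,34,-20),(85,50,-20)]: 
    print(k,(tcp(*k)-b).round(1),(Y*np.radians(k[2]-6)).round(3), "tail z",k[1]+82*np.sin(np.radians(k[2])))
```

```text
(82, 0, 8.5) [ 0.5  6.2 -3.6] [ 0.026 -0.002 -0.   ]
(88, 0, 7) [ 0.9 10.5 -7.2] [ 0.052 -0.005 -0.   ]
(91, 0, 6) [ 1.1 12.5 -9.7] [ 0.07  -0.006 -0.   ]
(92, 0, 6) [ 1.2 13.4 -9.7] [ 0.07  -0.006 -0.   ]
(91, 1, 3) [-0.3 -2.9 -6.4] [ 0.052 -0.005 -0.   ] tail z 5.2915484119213945
(91, 4, 0) [ -0.5  -5.4 -11. ] [ 0.104 -0.009 -0.   ] tail z 4.0
(90, 8, -4) [ -0.8  -9.2 -17.3] [ 0.174 -0.015 -0.   ] tail z 2.2799691529817254
(89, 13, -8) [ -1.1 -12.2 -22.8] [ 0.243 -0.021 -0.   ] tail z 1.5878057212746342
(88, 18, -12) [ -1.3 -14.5 -28.3] [ 0.313 -0.027 -0.   ] tail z 0.9512413529437325
(87, 24, -16) [ -1.4 -16.  -33. ] [ 0.383 -0.033 -0.   ] tail z 1.397736823006067
(86, 34, -20) [ -1.5 -16.8 -33.6] [ 0.452 -0.04  -0.   ] tail z 5.954348247295165
(85, 50, -20) [ -1.6 -17.8 -17.6] [ 0.452 -0.04  -0.   ] tail z 21.954348247295165
```

Request:
step_arm(
  targets=[
    [0,[0.3,3,-1.8],[0.013,-0.001,0]],
    [0,[0.5,6.2,-3.6],[0.026,-0.002,0]],
    [0,[0.7,8.5,-5.4],[0.039,-0.003,0]],
    [0,[0.9,10.5,-7.2],[0.052,-0.005,0]],
    [0,[1,11.5,-8.4],[0.061,-0.005,0]],
    [0,[1.1,12.5,-9.7],[0.07,-0.006,0]],
    [0,[1.1,12.5,-9.7],[0.07,-0.006,0]],
  ],
)

```text
time: 13.75
ee_pos: [0.552, 0.0515, 0.0646]
tcp_rot: [180.0, -5.9, -94.9]
wrist_force: [0.2, -3.4, 4.5]
opening: 0.0168
grasp_force: 98.5
```

Run:
```python
from h import *
from workcell import bot
o=bot.get_obs();print(o['ee_pos'].round(4),o['wrist_force'].round(1),o['torque'].round(2))
v=snap("scene");np.savez("s2.npz",p=v.p,d=v.d,K=v.K,R=v.R,t=v.t)
b=v.p[150:240,315:455];cv2.imwrite("pics/c4.png",cv2.resize(b[:,:,::-1],(700,450),interpolation=cv2.INTER_CUBIC))
```

```text
[0.552  0.0515 0.0646] [ 0.2 -3.4  4.5] [-0.11 -0.02 -0.03]
```

View pics/c4.png

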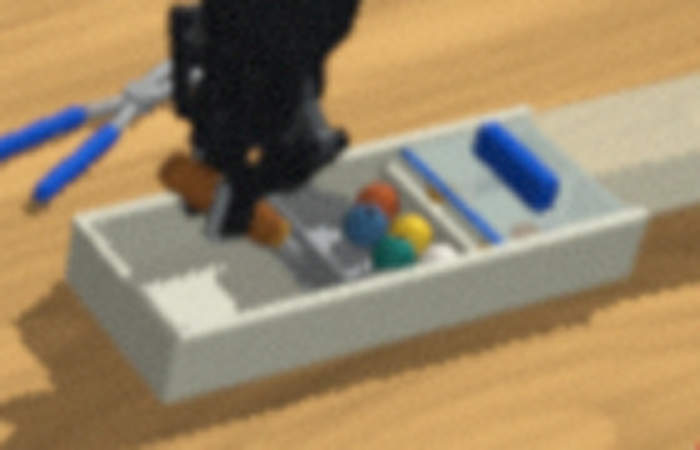

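All five beads (terracotta, yellow and white at the cross wall; blue and teal behind them) lie over the blade. Next I tilt the nose up and lift.

Request:
step_arm(
  targets=[
    [0,[-0.3,-2.9,-6.4],[0.052,-0.005,0]],
    [0,[-0.5,-5.4,-11],[0.104,-0.009,0]],
    [0,[-0.8,-9.2,-16.3],[0.174,-0.015,0]],
    [0,[-1.1,-12.2,-21],[0.243,-0.021,0]],
    [0,[-1.3,-14.5,-25.3],[0.313,-0.027,0]],
    [0,[-1.4,-16,-29],[0.383,-0.033,0]],
    [0,[-1.5,-16.8,-29.6],[0.452,-0.04,0]],
    [0,[-1.5,-16.8,-26],[0.452,-0.04,0]],
  ],
)

```text
time: 14.6
ee_pos: [0.5491, 0.0341, 0.0365]
tcp_rot: [179.8, 20.1, -95.1]
wrist_force: [-0.6, -0.3, -2.5]
opening: 0.0168
grasp_force: 97.9
```

Request:
step_arm(
  targets=[
    [0,[0,0,6],[0,0,0]],
    [0,[0,0,14],[0,0,0]],
    [0,[0,0,24],[0,0,0]],
    [0,[0,0,36],[0,0,0]],
    [0,[0,0,50],[0,0,0]],
    [0,[0,0,65],[0,0,0]],
    [0,[0,0,80],[0,0,0]],
    [0,[0,0,90],[0,0,0]],
  ],
)

```text
time: 15.4
ee_pos: [0.551, 0.0349, 0.1307]
tcp_rot: [-179.8, 20.1, -94.9]
wrist_force: [0.7, 0.9, -1.9]
opening: 0.0167
grasp_force: 97.9
```

Run:
```python
from h import *
from workcell import bot
o=bot.get_obs();print(o['ee_pos'].round(4),o['wrist_force'].round(1),o['tcp_rot'].round(1),o['q'].round(1))
v=snap("scene")
b=v.p[110:240,305:465];cv2.imwrite("pics/c5.png",cv2.resize(b[:,:,::-1],(640,520),interpolation=cv2.INTER_CUBIC))
```

```text
[0.551  0.0349 0.1307] [ 0.7  0.9 -1.9] [-179.8   20.1  -94.9] [ -6.6   3.8  -4.2  82.4  20.1 -91.8]
```

View pics/c5.png

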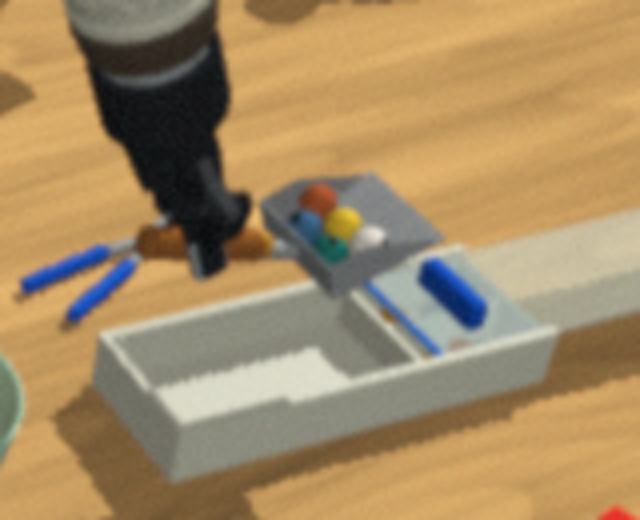

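All five beads are in the scoop: terracotta at (318,198), blue (307,224), yellow (343,222), teal (330,246), white (368,238). That makes ten pictures viewed, so I'll go by numbers from here.

```bash
cat >> pose.py <<'E'
def tcpw(n,a,p=(-105,44.6)):
    a=np.radians(a);x,z=p[0]-41,p[1]
    return np.array(n)+X*(x*np.cos(a)+z*np.sin(a))+Z*(-x*np.sin(a)+z*np.cos(a))
E
python3 - <<'E'
from h import *
from pose import *
from scipy.optimize import least_squares
f=np.load("w3.npz");v=V("w",f['p'],f['d'],f['K'],f['R'],f['t'])
q=v.ray(np.array([(332,70),(574,60),(453,193),(356,140),(552,143)])/1.5,.045)[:,:2]*1000
r=least_squares(lambda c:np.hypot(*(q-c[:2]).T)-c[2],[490,-143,80]).x;print("dish",r.round(1))
r2=least_squares(lambda c:np.hypot(*(q-c).T)-80,[490,-143]).x;print(r2.round(1))
c=np.r_[(r2+[489,-142.5])/2,0];print(c)
cur=np.array([551,34.9,130.7])
N=c-18*X
for k in [(110,-20),(90,-10),(70,0),(58,5),(50,8),(46,11),(44,14),(42,20),(40,27),(40,35),(42,42)]:
    t=tcpw(N+Z*k[0],k[1]);print(k,t.round(1),(t-cur).round(1),(Y*np.radians(k[1]+20)).round(3),"underside over rim",round(k[0]+60*np.tan(np.radians(k[1])),1))
E
```

```text
dish [ 491.2 -140.7   78.7]
[ 491.1 -142.4]
[ 490.0334084  -142.42991104    0.        ]
(110, -20) [ 475.2 -312.2  102. ] [ -75.8 -347.1  -28.7] [-0.  0.  0.] underside over rim 88.2
(90, -10) [ 475.3 -311.3  108.6] [ -75.7 -346.2  -22.1] [-0.174  0.015  0.   ] underside over rim 79.4
(70, 0) [ 475.7 -305.8  114.6] [ -75.3 -340.7  -16.1] [-0.348  0.03   0.   ] underside over rim 70.0
(58, 5) [ 476.1 -301.4  115.2] [ -74.9 -336.3  -15.5] [-0.435  0.038  0.   ] underside over rim 63.2
(50, 8) [ 476.4 -298.2  114.5] [ -74.6 -333.1  -16.2] [-0.487  0.043  0.   ] underside over rim 58.4
(46, 11) [ 476.7 -294.7  117.6] [ -74.3 -329.6  -13.1] [-0.539  0.047  0.   ] underside over rim 57.7
(44, 14) [ 477.1 -290.7  122.6] [ -73.9 -325.6   -8.1] [-0.591  0.052  0.   ] underside over rim 59.0
(42, 20) [ 477.8 -281.8  133.8] [ -73.2 -316.7    3.1] [-0.695  0.061  0.   ] underside over rim 63.8
(40, 27) [ 478.9 -269.8  146. ] [ -72.1 -304.7   15.3] [-0.817  0.071  0.   ] underside over rim 70.6
(40, 35) [ 480.3 -254.   160.3] [ -70.7 -288.9   29.6] [-0.956  0.084  0.   ] underside over rim 82.0
(42, 42) [ 481.6 -238.7  172.8] [ -69.4 -273.6   42.1] [-1.078  0.094  0.   ] underside over rim 96.0
```

Request:
step_arm(
  targets=[
    [0,[-2,-8,0],[0,0,0]],
    [0,[-5,-24,0],[0,0,0]],
    [0,[-10,-48,0],[0,0,0]],
    [0,[-17,-78,0],[0,0,0]],
    [0,[-25,-112,0],[0,0,0]],
    [0,[-33,-148,0],[0,0,0]],
    [0,[-41,-186,0],[0,0,0]],
    [0,[-49,-224,0],[0,0,0]],
  ],
)

```text
time: 16.25
ee_pos: [0.5004, -0.1908, 0.1278]
tcp_rot: [180.0, 20.1, -94.9]
wrist_force: [0.8, -0.0, -1.6]
opening: 0.0168
grasp_force: 97.9
```

Request:
step_arm(
  targets=[
    [0,[-8,-36,0],[0,0,0]],
    [0,[-15,-68,-2],[0,0,0]],
    [0,[-21,-95,-4],[0,0,0]],
    [0,[-25,-113,-6],[0,0,0]],
    [0,[-27,-123,-8],[0,0,0]],
    [0,[-27,-123,-9],[0,0,0]],
    [0,[-27,-123,-9],[0,0,0]],
  ],
)

```text
time: 16.95
ee_pos: [0.4746, -0.3113, 0.1193]
tcp_rot: [-180.0, 20.1, -94.9]
wrist_force: [-0.3, -0.2, -2.6]
opening: 0.0164
grasp_force: 97.9
```

Run:
```python
from pose import *
from workcell import bot
o=bot.get_obs();print(o['ee_pos'].round(4),o['wrist_force'].round(1),o['tcp_rot'].round(1),o['q'].round(1),o['time'])
```

```text
[ 0.4746 -0.3113  0.1193] [-0.3 -0.2 -2.6] [-180.    20.1  -94.9] [ -41.3   18.2   10.8   94.8   16.1 -128.1] 16.95
```

Request:
step_arm(
  targets=[
    [0,[0,0,-6],[-0.087,0.008,0]],
    [0,[0,0,-11],[-0.174,0.015,0]],
    [0,[0.5,3,-8],[-0.261,0.023,0]],
    [0,[1,6,-6],[-0.348,0.03,0]],
    [0,[1,8,-5],[-0.39,0.034,0]],
    [0,[1,10,-5],[-0.435,0.038,0]],
    [0,[1.2,12,-5],[-0.465,0.041,0]],
    [0,[1.4,13.3,-5.5],[-0.487,0.043,0]],
  ],
)

```text
time: 17.75
ee_pos: [0.4762, -0.2976, 0.1144]
tcp_rot: [-180.0, -8.0, -94.8]
wrist_force: [0.2, -0.1, -2.2]
opening: 0.017
grasp_force: 97.9
```

Request:
step_arm(
  targets=[
    [0,[0,0,0],[0,0,0]],
    [0,[0,0,0],[0,0,0]],
    [0,[0,1.7,1.5],[-0.026,0.002,0]],
    [0,[0.3,3.5,3],[-0.052,0.004,0]],
    [0,[0.3,3.5,3],[-0.052,0.004,0]],
    [0,[0.3,3.5,3],[-0.052,0.004,0]],
  ],
)

```text
time: 18.35
ee_pos: [0.4763, -0.295, 0.1173]
tcp_rot: [-180.0, -10.9, -94.9]
wrist_force: [0.1, -0.5, -1.7]
opening: 0.0166
grasp_force: 98.0
```

```bash
cat > beads.py <<'E'
from h import *
from workcell import bot
o=bot.get_obs();print(o['ee_pos'].round(4),o['wrist_force'].round(1),o['tcp_rot'].round(1),o['time'])
for n in ("top","scene"):
    v=snap(n);P=v.pts();h,s,val=[v.hsv[...,i].astype(int) for i in range(3)]
    near=(v.d>0)&(np.hypot(P[...,0]-.49,P[...,1]+.1425)<.25)&(P[...,2]<.2)
    for nm,m in dict(blue=(h>95)&(h<125)&(s>70),terra=((h<9)|(h>172))&(s>110),yellow=(h>20)&(h<32)&(s>120),teal=(h>75)&(h<95)&(s>100),white=(s<22)&(val>150)).items():
        nn,l,st,ce=cv2.connectedComponentsWithStats((m&near).astype(np.uint8))
        for i in range(1,nn):
            if st[i,4]>12: print(n,nm,st[i,4],ce[i].round(),np.median(P[l==i],0).round(3))
E
python3 beads.py
```

```text
[ 0.4763 -0.295   0.1173] [ 0.1 -0.5 -1.7] [-180.   -10.9  -94.9] 18.35
top blue 95 [160. 211.] [0.417 0.062 0.01 ]
top blue 86 [163. 224.] [0.384 0.051 0.01 ]
scene blue 75 [320. 177.] [0.389 0.052 0.011]
scene blue 73 [329. 182.] [0.422 0.061 0.012]
scene blue 43 [278. 210.] [ 0.481 -0.137  0.025]
scene yellow 45 [299. 210.] [ 0.503 -0.089  0.026]
scene teal 54 [281. 217.] [ 0.505 -0.143  0.025]
scene white 259 [261. 207.] [ 0.477 -0.184  0.053]
scene white 44 [355. 211.] [0.551 0.059 0.007]
scene white 29 [365. 209.] [0.559 0.085 0.008]
scene white 16 [354. 268.] [ 0.717 -0.067  0.009]
```

Request:
step_arm(
  targets=[
    [0,[0.4,4,5],[-0.052,0.005,0]],
    [0,[0.8,8.5,10.5],[-0.104,0.009,0]],
    [0,[1.1,12.9,16.2],[-0.157,0.014,0]],
    [0,[1.6,19,22],[-0.218,0.019,0]],
    [0,[2.2,25,28.4],[-0.279,0.024,0]],
    [0,[2.9,33,35.5],[-0.349,0.03,0]],
    [0,[3.6,40.7,42.7],[-0.419,0.037,0]],
    [0,[3.6,40.7,42.7],[-0.419,0.037,0]],
  ],
)

```text
time: 19.25
ee_pos: [0.4802, -0.2533, 0.1597]
tcp_rot: [179.9, -35.1, -94.7]
wrist_force: [0.1, 0.9, -1.4]
opening: 0.0165
grasp_force: 98.0
```

```bash
sed -i 's/<9)|(h>172))&(s>110)/<12)|(h>170))\&(s>90)/' beads.py && python3 beads.py | grep -v "white .* \[0\.[57]"
```

```text
[ 0.4802 -0.2533  0.1597] [ 0.1  0.9 -1.4] [179.9 -35.1 -94.7] 19.25
top blue 51 [235. 194.] [ 0.473 -0.134  0.024]
top terra 49 [218. 196.] [ 0.465 -0.091  0.025]
top yellow 45 [217. 184.] [ 0.496 -0.086  0.025]
top teal 45 [237. 186.] [ 0.496 -0.139  0.024]
scene blue 74 [320. 177.] [0.389 0.052 0.011]
scene blue 72 [329. 183.] [0.423 0.061 0.012]
scene blue 42 [278. 210.] [ 0.481 -0.138  0.026]
scene terra 41 [291. 205.] [ 0.475 -0.095  0.024]
scene yellow 45 [299. 210.] [ 0.503 -0.09   0.026]
scene teal 54 [281. 217.] [ 0.506 -0.143  0.025]
scene white 30 [263. 202.] [ 0.461 -0.171  0.051]
scene white 14 [355. 266.] [ 0.713 -0.062  0.009]
```

Request:
step_arm(
  targets=[
    [0,[0,-2,15],[0,0,0]],
    [0,[0,-5,35],[0,0,0]],
    [0,[0,-20,50],[0.1,-0.009,0]],
    [0,[0,-45,55],[0.22,-0.019,0]],
    [0,[0,-75,55],[0.34,-0.03,0]],
    [0,[0,-105,55],[0.46,-0.04,0]],
    [0,[0,-135,45],[0.612,-0.053,0]],
    [0,[0,-135,45],[0.612,-0.053,0]],
  ],
)

```text
time: 20.15
ee_pos: [0.4775, -0.3965, 0.1998]
tcp_rot: [179.7, 0.6, -95.4]
wrist_force: [-0.8, 0.6, -2.7]
opening: 0.0171
grasp_force: 98.0
```

Run:
```python
from h import *
from workcell import bot
o=bot.get_obs();print(o['ee_pos'].round(4),o['tcp_rot'].round(1),o['time'],o['q'].round(1))
for n in ("top","scene"):
    v=snap(n);P=v.pts();h,s,val=[v.hsv[...,i].astype(int) for i in range(3)]
    m=(v.d>0)&(np.hypot(P[...,0]-.49,P[...,1]+.1425)<.062)&(P[...,2]>.018)&(P[...,2]<.04)
    nn,l,st,ce=cv2.connectedComponentsWithStats(m.astype(np.uint8))
    for i in range(1,nn):
        if st[i,4]>8: k=l==i;print(n,st[i,4],ce[i].round(),np.median(P[k],0).round(3),np.median(v.hsv[k],0))
```

```text
[ 0.4775 -0.3965  0.1998] [179.7   0.6 -95.4] 20.15 [ -39.9   15.    18.1   93.6    0.4 -124.5]
top 90 [220. 180.] [ 0.509 -0.092  0.024] [ 21.5  40.5 106. ]
top 115 [236. 190.] [ 0.483 -0.136  0.024] [ 90. 114.  78.]
top 44 [219. 195.] [ 0.466 -0.093  0.025] [ 10. 155.  76.]
scene 51 [291. 204.] [ 0.473 -0.095  0.025] [ 10. 182. 126.]
scene 107 [279. 214.] [ 0.494 -0.141  0.025] [ 88. 147. 105.]
scene 79 [299. 213.] [ 0.509 -0.095  0.026] [ 23.  98. 172.]
```

Request:
step_arm(
  targets=[
    [0,[-5,-1,0],[0,0,-0.14]],
    [0,[-10,-2,0],[0,0,-0.28]],
    [0,[-15,-2,0],[0,0,-0.42]],
    [0,[-20,-3,0],[0,0,-0.56]],
    [0,[-25,-4,0],[0,0,-0.7]],
    [0,[-30,-5,0],[0,0,-0.84]],
    [0,[-36,-6,0],[0,0,-0.98]],
    [0,[-42,-6,0],[0,0,-1.12]],
  ],
)

```text
time: 21.05
ee_pos: [0.4379, -0.3947, 0.2073]
tcp_rot: [-179.8, 0.2, -159.3]
wrist_force: [-1.0, -0.1, -0.9]
opening: 0.0165
grasp_force: 98.1
```

Request:
step_arm(
  targets=[
    [0,[0,0,0],[0,0,-0.14]],
    [0,[0,0,-20],[0,0,-0.28]],
    [0,[0,0,-50],[0,0,-0.305]],
    [0,[0,0,-90],[0,0,-0.305]],
    [0,[0,0,-110],[0,0,-0.305]],
    [0,[0,0,-120],[0,0,-0.305]],
    [0,[0,0,-120],[0,0,-0.305]],
  ],
)

```text
time: 21.75
ee_pos: [0.4378, -0.3948, 0.0855]
tcp_rot: [-180.0, 0.2, -176.5]
wrist_force: [-0.4, -0.1, -0.8]
opening: 0.0166
grasp_force: 98.0
```

Run:
```python
from workcell import bot
o=bot.get_obs();print(o['ee_pos'].round(4),o['tcp_rot'].round(2),o['time'],o['wrist_force'].round(1))
bot.camera("wrist");bot.camera("wrist")
o=bot.get_obs();print(o['ee_pos'].round(4),o['tcp_rot'].round(2))
```

```text
[ 0.4378 -0.3948  0.0855] [-179.97    0.19 -176.48] 21.75 [-0.4 -0.1 -0.8]
[ 0.4385 -0.3958  0.0871] [-179.88    0.29 -176.5 ]
```

Request:
step_arm(
  targets=[
    [0,[-3,-7.5,-5],[0,0,0]],
    [0,[-3,-7.5,-15],[0,0,0]],
    [0,[-3,-7.5,-24],[0,0,0]],
    [0,[-3,-7.5,-29],[0,0,0]],
    [0,[-3,-7.5,-31],[0,0,0]],
    [0,[-3,-7.5,-31],[0,0,0]],
  ],
)

```text
time: 22.45
ee_pos: [0.4347, -0.403, 0.054]
tcp_rot: [180.0, 0.2, -176.5]
wrist_force: [-0.1, -0.2, 0.0]
opening: 0.0167
grasp_force: 98.3
```

Request:
step_arm(
  targets=[
    [0,[0,0,-1],[0,0,0]],
    [0,[0,0,-1],[0,0,0]],
  ],
)

```text
time: 22.65
ee_pos: [0.4348, -0.4032, 0.0537]
tcp_rot: [-180.0, 0.2, -176.5]
wrist_force: [-4.8, 2.8, 7.5]
opening: 0.0167
grasp_force: 99.3
```

Request:
step_arm(
  targets=[
    [0,[0,0,-1],[0,0,0]],
    [0,[0,0,-1],[0,0,0]],
  ],
)

```text
time: 22.85
ee_pos: [0.4347, -0.4033, 0.0534]
tcp_rot: [-180.0, 0.2, -176.5]
wrist_force: [-7.5, 2.4, 12.2]
opening: 0.0165
grasp_force: 100.0
```

Contact with the tray floor. I release, let it settle, retreat upward and check.

Request:
step_arm(
  targets=[
    [0,[0,0,1],[0,0,0]],
    [0.3,[0,0,1],[0,0,0]],
    [0.6,[0,0,1],[0,0,0]],
    [1,[0,0,1],[0,0,0]],
    [1,[0,0,1],[0,0,0]],
    [1,[0,0,1],[0,0,0]],
    [1,[0,0,1],[0,0,0]],
    [1,[0,0,20],[0,0,0]],
  ],
)

```text
time: 23.65
ee_pos: [0.4338, -0.4021, 0.0695]
tcp_rot: [179.8, 0.0, -176.5]
wrist_force: [-0.2, 0.3, 0.0]
opening: 0.0854
grasp_force: 0.0
```

Request:
step_arm(
  targets=[
    [1,[0,0,40],[0,0,0]],
    [1,[0,0,85],[0,0,0]],
    [1,[20,0,120],[0,0,0]],
    [1,[60,5,133],[0,0,0]],
    [1,[95,10,133],[0,0,0]],
    [1,[95,10,133],[0,0,0]],
    [1,[95,10,133],[0,0,0]],
  ],
)

```text
time: 24.35
ee_pos: [0.5301, -0.3927, 0.2039]
tcp_rot: [179.9, 0.1, -176.5]
wrist_force: [0.2, 0.1, -0.6]
opening: 0.085
grasp_force: 0.0
```

```bash
python3 beads.py | grep -v "white .* \[0\.[57]"
python3 - <<'E'
from h import *
v=snap("wrist");P=v.pts();t=np.radians(3.4);X=np.array([np.cos(t),np.sin(t)]);Y=np.array([-X[1],X[0]])
Q=P[...,:2]*1000-np.array([539.5,-396.6]);a,b=Q@X,Q@Y;m=(v.d>0)&(np.abs(a)<33)&(np.abs(b)<30)
A=np.c_[a[m],b[m],np.ones(m.sum())];c=np.linalg.lstsq(A,P[m][:,2]*1000,rcond=None)[0];print("blade floor slopes deg",np.degrees(c[:2]).round(2),"z",c[2].round(1),"px",m.sum())
m=(v.d>0)&(np.abs(b)<12)&(a>-112)&(a<-98);print("handle top z",np.median(P[m&(P[...,2]>.05)][:,2]))
s=v.hsv[...,1];bl=(s<60)&(np.abs(a)<60)&(np.abs(b)<60)&(P[...,2]<.03);k=np.c_[a[bl],b[bl]];print("grey extent",np.percentile(k,[1,99],axis=0).round(1).tolist())
E
```

```text
[ 0.5301 -0.3927  0.2039] [ 0.2  0.1 -0.6] [ 1.799e+02  1.000e-01 -1.765e+02] 24.35
top blue 51 [235. 194.] [ 0.473 -0.134  0.024]
top blue 98 [160. 211.] [0.417 0.062 0.01 ]
top blue 87 [162. 224.] [0.384 0.051 0.01 ]
top terra 46 [218. 196.] [ 0.465 -0.091  0.025]
top yellow 45 [217. 184.] [ 0.496 -0.086  0.025]
top teal 44 [237. 186.] [ 0.496 -0.139  0.025]
scene blue 78 [320. 177.] [0.389 0.051 0.011]
scene blue 72 [329. 182.] [0.423 0.061 0.012]
scene blue 44 [278. 210.] [ 0.481 -0.138  0.025]
scene terra 43 [291. 205.] [ 0.475 -0.094  0.024]
scene yellow 45 [298. 210.] [ 0.501 -0.089  0.025]
scene teal 59 [280. 217.] [ 0.505 -0.145  0.025]
scene white 58 [206. 265.] [ 0.566 -0.374  0.011]
scene white 26 [353. 268.] [ 0.718 -0.069  0.009]
blade floor slopes deg [-354.42    8.03] z 110.2 px 12573
handle top z 0.08235236727337307
grey extent [[-41.3, -39.1], [40.5, 37.2]]
```

Run:
```python
from h import *
from workcell import bot
for n in ("wrist","scene"):
    v=snap(n);P=v.pts();t=np.radians(3.4);X=np.array([np.cos(t),np.sin(t)]);Y=np.array([-X[1],X[0]])
    Q=P[...,:2]*1000-np.array([539.5,-396.6]);a,b=Q@X,Q@Y;m=(v.d>0)&(np.abs(a)<33)&(np.abs(b)<30)&(P[...,2]<.022)
    A=np.c_[a[m],b[m],np.ones(m.sum())];c=np.linalg.lstsq(A,P[m][:,2]*1000,rcond=None)[0];print(n,"slopes deg",np.degrees(c[:2]).round(2),"z",c[2].round(1),m.sum())
h,s=v.hsv[...,0].astype(int),v.hsv[...,1];k=(h>100)&(h<130)&(s>120)&(v.d>0)&(P[...,2]>.052)&(P[...,2]<.07)&(P[...,0]>.5);print("lid bar",np.median(P[k],0).round(3),k.sum())
v=snap("top");P=v.pts();k=(v.d>0)&(np.hypot(P[...,0]-.522,P[...,1]+.098)<.012);print("white bead",P[k].mean(0).round(3),np.median(v.hsv[k],0))
```

```text
wrist slopes deg [ 0.07 -0.03] z 10.8 2604
scene slopes deg [-0.35  0.2 ] z 11.3 539
lid bar [0.572 0.239 0.061] 101
white bead [ 0.52  -0.099  0.018] [ 13.5  24.  108. ]
```

Blade flat (0.07°), lid open, five beads in the dish. Handing in.

```bash
python3 -c "
from workcell import bot
print(bot.job_done())"
```

```text
the job is handed in; nothing more can be done
None
```

I handed the job in at about 25 s of the 72 s: the lid is at its stop, all five beads measured inside the glass dish, and the scoop is released with its blade flat on the tray's floor; the judge returned no verdict.

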